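# Fetch the cup from behind the vases

### The job

Move the two tall vases off the wooden ware board and stand both on the white plaster slab at the side, then take the small upside-down cup that stood behind them and set it, still upside down, in the middle of the banding wheel; only then put each vase back on the middle of the bat it came from. The clay is fragile: set everything down gently and upright, do not drop or tip anything, and leave the jar, the brown mug and the brush where they are.

Things in the scene. Friction and masses are not known exactly. Their poses are not given: they have to be found in the camera images.
- tube_vase_mid (a point): Straight round terracotta vase, open at the top, 60 mm diameter, 130 mm tall, about 0.3 kg. The point is on its axis half-way up, 65 mm above its foot; z is up. It starts standing on the round bat (foot 23 mm above the table). Grip it across, in its top third, so that the gripper stays above the rim and above the other pots.
- bottle_vase_mid (a point): Terracotta bottle-shaped vase, 130 mm tall, about 0.3 kg: round body of 60 mm diameter up to 62 mm, shoulder narrowing until 88 mm, then a straight neck of 31 mm diameter from 88 to 130 mm. The point is on its axis half-way up, 65 mm above its foot; z is up. It starts standing on the hexagonal bat (foot 23 mm above the table). Grip it by the neck.
- cup_mid (a point): Small upside-down cup of raw grey-brown clay, solid: 62 mm diameter, straight up to 46 mm, foot ring on top, 65 mm tall, 0.2 kg. The point is on its axis half-way up, 32.5 mm above its underside; z is up. It starts on the wooden ware board (150 x 280 mm, top 15 mm above the table), behind and between the vases, which leave the gripper no room until they are gone.
- round_bat: Round white plaster disc (bat), 80 mm diameter, 8 mm thick, fixed on the ware board: the place of the straight vase. Origin: centre of its underside, 15 mm above the table; its top is 23 mm above the table.
- hex_bat: Hexagonal white plaster tile (bat), 70 mm across the flats, 8 mm thick, fixed on the ware board about 114 mm beside the round bat: the place of the bottle vase. Origin: centre of its underside, 15 mm above the table; its top is 23 mm above the table.
- slab: White plaster slab, 240 mm (its x) by 160 mm (its y) by 25 mm thick, fixed on the table to one side of the ware board: the side area. Origin: centre of its underside, at table height; top 25 mm above the table. There is room for both vases side by side along its x.
- wheel_top (a point): Banding wheel: round aluminium turntable, 160 mm diameter, on a dark foot, locked and fixed to the table on the other side of the ware board from the slab. The point is the centre of its top face, 60 mm above the table.
- glaze_jar_mid (a point): Bystander: closed jar, 70 mm diameter, 90 mm tall, on the table beyond the work. The point is half-way up. Leave it alone.
- brown_mug_mid (a point): Bystander: brown glazed mug, 80 mm diameter, 85 mm tall, on the table beyond the work. The point is half-way up. Leave it alone.
- brush_grip (a point): Bystander: brush lying on the table beyond the work. The point is on its handle. Leave it alone.
There are look-alikes about, which are no part of the job. What is shaped like the part that bears bottle_vase_mid but blue or turquoise is not meant.

How it is judged:
By the outcome, as a careful person would: the job done as asked, in the order asked, and still so for the second after the job is handed in, with the robot touching nothing.
It also fails if it takes over 128 s, if anything falls off the work surface, if the arm or the gripper's body presses on something with over 40 N, if the wrist force passes 120 N, or if a joint passes its speed limit or range.

### The arm

A 6-joint arm with a two-finger parallel gripper is mounted at the origin on the work surface. World frame = base frame: x ahead of the robot, y to its left, z up, the work surface at z = 0. Lengths are in m, angles in rad, forces in N, time in s.
With the tool pointing down it reaches from about 0.3 to 0.775 m from the base axis. Payload 14.6 kg.
Tool frame: the origin (TCP) lies at the very end of the fingers, on their centre line; the grasp point (between the pads) lies 19 mm behind it; z points along the fingers, y is the line along which they close (so a half turn about z gives the same grasp; the last joint's range is limited). The gripper opens to 94 mm and grips with 3 to 60 N. Pads are 16 mm wide; open, the fingers measure 119 mm over their backs; the gripper's body (75 mm by 177 mm) begins 78 mm behind the grasp point.
Start: joints at [1.065, 0.3, 1.521, -0, 1.321, -0.067], TCP at [0.234, 0.498, 0.18] pointing down, gripper open.
Joint ranges: [-3.03, 3.03], [-0.79, 2.21], [0.23, 2.52], [-1.04, 4.18], [0, 3.07], [-2.55, 2.55]. Speed limits (rad/s): [2.22, 2.22, 2.57, 3.14, 3.14, 3.14].

### API

Orientations are given as [roll, pitch, yaw] about the fixed x, y, z axes, in that order (R = Rz(yaw) Ry(pitch) Rx(roll)).
In Python, from station import ctrl gives the robot as it stands.
- The arm moves only by the shell command python3 -m pendant 'ROWS' [OPENING] [FORCE]. ROWS is JSON, a list of rows, each a list of 2 entries, a list of its own where there are three numbers: the shift along the world's x, y, z in cm, then the turn about the world's z in rad. A call has 1 to 20 rows; each row shifts and turns the commanded pose from where the row before left it; what a row does not reach is not made up. A row lasts 1/12 s, in which the tool goes at most 41.7 mm and 7.16 degrees, less where a joint would pass 70% of its speed; a pose out of reach is approached as far as the arm can. A call is refused whole if a number of a shift passes 4.17 or a number of a turn 0.125, either way. A call with a gripper value outside its range is refused whole. OPENING is the opening, from 0 (shut) to 1 (fully open), set as the call begins (- or left out, the last holds). The fingers move at their own pace and stop on an object; FORCE is the grip in N (left out, the last holds). Time passes only in rows, so rows that do not move let the fingers close. It gives the time, the measured TCP pose, the force, the opening and the grip force at its end, in the units of the state.
- ctrl.get_obs(): the state, without advancing time (a new reading comes with each control period).
- ctrl.camera(name): name is "scene" or "top" or "wrist"; returns a dict with "color" (400x640x3 uint8, red, green, blue), "intrinsics" (3x3 intrinsics, pixels), "k1" (the pictures are not rectified: a ray, as slopes to the right and down, at radius r is drawn at 1 + k1 r^2 times it, then the intrinsics apply), "camera_from_world" (4x4, takes a point from world to camera coordinates). Camera axes: x right, y down, z forward; pixel columns grow to the right and rows downward; lengths in m; the calibration is good to about 2 mm. A picture is of the moment at which its call begins. There is no depth.
- ctrl.hand_in(): hands the job in; it is judged then, once.
The state is a dict: "time_s": time; "qpos": joint angles; "joint_vel": joint speeds; "tau": joint torques, N m; "ee_pos": TCP position; "eef_rot": TCP orientation; "force": force on the tool from outside, world axes, zero at the start; "moment": the same for the moment, N m; "grip_width": finger opening in m; "grip_force": force on a finger pad.
Only numpy, scipy, OpenCV 4.12 (cv2) and the standard library are available. Lean on these libraries where they do the work, as an engineer would, in place of code of your own. Each camera call takes 0.05 s, during which the arm holds its last target. There are 200 camera calls.

## Working session

There is one attempt and no reset: what is moved stays moved. The work goes in short steps, Python scripts to look and compute and a shell command to move; the robot and the scene stay as the last step left them, time stands still between calls to the robot, and variables do not carry over. Pictures are saved under pics/ and viewed, at most 16 in all, crops included, and the job is handed in when it is done.

```bash
mkdir -p pics
cat > h.py <<'E'
import numpy as np, cv2, pickle
from station import ctrl
def snap(n,tag):
    c=ctrl.camera(n); cv2.imwrite(f'pics/{tag}.png',c['color'][:,:,::-1]); pickle.dump(c,open(f'pics/{tag}.pkl','wb')); return c
def load(tag): return pickle.load(open(f'pics/{tag}.pkl','rb'))
def ray(c,u,v):
    K=np.array(c['intrinsics']);d=np.array([(u-K[0,2])/K[0,0],(v-K[1,2])/K[1,1]]);s=d.copy()
    for _ in range(30): s=d/(1+c['k1']*(s@s))
    T=np.array(c['camera_from_world']);R=T[:3,:3];return -R.T@T[:3,3],R.T@np.array([s[0],s[1],1])
def at(c,u,v,z):
    o,d=ray(c,u,v);return (o+d*(z-o[2])/d[2]).round(4)
def proj(c,p):
    T=np.array(c['camera_from_world']);q=T[:3,:3]@np.array(p)+T[:3,3];s=q[:2]/q[2];s=s*(1+c['k1']*(s@s));K=np.array(c['intrinsics']);return (s*[K[0,0],K[1,1]]+K[:2,2]).round(1)
def crop(tag,u0,v0,u1,v1,k,out):
    im=cv2.imread(f'pics/{tag}.png')[v0:v1,u0:u1];cv2.imwrite(f'pics/{out}.png',cv2.resize(im,None,fx=k,fy=k,interpolation=cv2.INTER_CUBIC))
E
python3 - <<'E'
from h import *
for n in('top','scene'):
    c=snap(n,n+'0');o,d=ray(c,320,200);print(n,o.round(3),d.round(3))
print(ctrl.get_obs())
E
```

```text
top [ 0.469 -0.004  1.283] [ 0.055  0.027 -0.998]
scene [ 1.012 -0.411  0.678] [-0.534  0.474 -0.7  ]
{'time_s': 0.1, 'qpos': array([ 1.06541109e+00,  3.00373182e-01,  1.52150937e+00,  9.46100864e-06,
        1.32071922e+00, -6.65892205e-02]), 'joint_vel': array([-0.00047861, -0.00129707, -0.00033021, -0.00256221, -0.00193613,
       -0.00043252]), 'tau': array([ 1.62937311e-03, -5.32637429e+01, -3.53283727e+01,  7.09864986e-02,
        2.34893057e-02, -7.91265916e-05]), 'ee_pos': array([0.23353526, 0.49766803, 0.1798704 ]), 'eef_rot': array([-3.14058638e+00, -7.62907036e-05,  2.70279425e+00]), 'force': array([ 0.55468867, -0.04913984,  0.20237449]), 'moment': array([ 0.01496159, -0.00992282,  0.05452479]), 'grip_force': 0.0, 'grip_width': 0.09442787521708552}
```

View pics/top0.png

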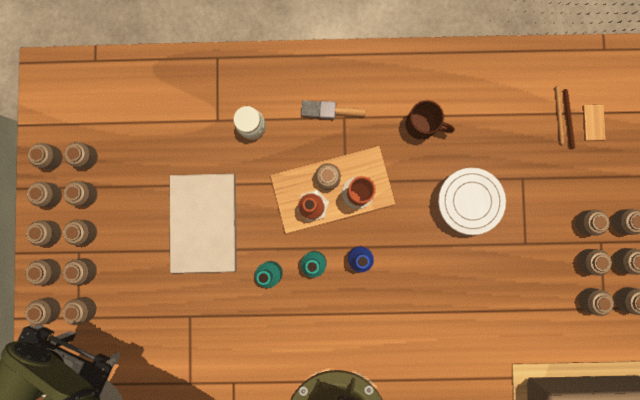

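View pics/scene0.png

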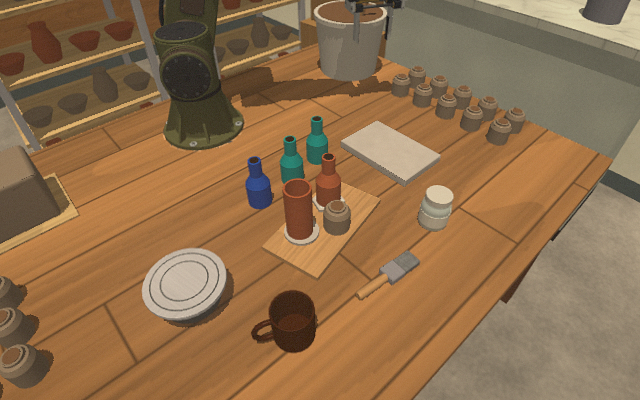

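The top view shows the terracotta bottle at (311,205), the tube vase at (361,191), the upside-down cup at (328,176), the slab at (203,223) and the wheel at (472,201). Look-alike bottles: turquoise at (268,274) and (313,264), blue at (361,260). The terracotta one on the white bat at (311,205) fits the description, and the others are excluded by colour. The grey-brown cups at the edges are not the cup on the board. I'll confirm in an enlarged crop.

Run:
```python
from h import *
crop('top0',250,140,410,290,5,'c1'); crop('scene0',240,110,400,290,4,'c2')
im=cv2.imread('pics/c1.png');cv2.imwrite('pics/c1.png',cv2.resize(im,(640,600),interpolation=cv2.INTER_CUBIC))
im=cv2.imread('pics/c2.png');cv2.imwrite('pics/c2.png',cv2.resize(im,(480,540),interpolation=cv2.INTER_CUBIC))
```

```text
(no output)
```

View pics/c1.png

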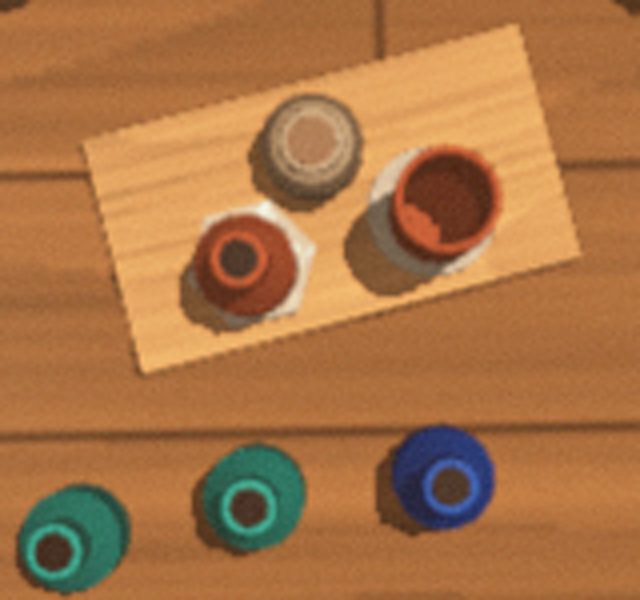

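View pics/c2.png

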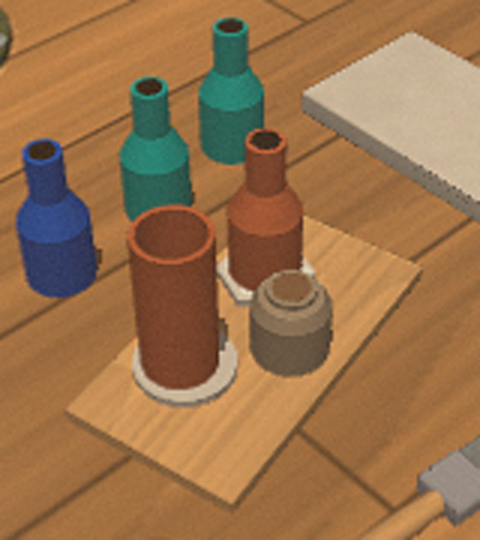

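```bash
cat > st.py <<'E'
from h import *
o=ctrl.get_obs();print(o['time_s'],o['ee_pos'].round(4),o['eef_rot'].round(3),o['qpos'].round(2),round(o['grip_width'],4),o['grip_force'],o['force'].round(1))
E
python3 - <<'E'
from h import *
t,s=load('top0'),load('scene0')
for n,a,b,z in(('tube',(361.75,190.75),(297.3,188.7),.153),('bottle',(309.5,204.5),(329,156.7),.153),('cup',(328,175),(337.3,206),.080)):
    print(n,at(t,*a,z),at(s,*b,z))
g=cv2.cvtColor(t['color'],cv2.COLOR_RGB2HSV)
m=((g[...,1]<60)&(g[...,2]>150)).astype(np.uint8)
n,l,st_,ce=cv2.connectedComponentsWithStats(m)
for i in range(1,n):
    if st_[i,4]>800 and st_[i,1]>100: print(st_[i],ce[i],at(t,*ce[i],.06),at(t,*ce[i],.025))
print('slab',[at(t,u,v,.025) for u,v in((170,175),(234,174),(235,272),(170,273))])
print('board',[at(t,250+u/4,140+v/4,.015) for u,v in((82,145),(520,24),(580,257),(143,375))])
for n,p in(('tq1',(53,550)),('tq2',(248,507)),('blue',(450,487))): print(n,at(t,250+p[0]/4,140+p[1]/4,.13))
print('jar',at(t,246,116,.09),'mug',at(t,427,117,.085))
E
```

```text
tube [ 0.5489 -0.0661  0.153 ] [ 0.557  -0.0678  0.153 ]
bottle [0.5211 0.0489 0.153 ] [0.5242 0.0501 0.153 ]
cup [0.5926 0.0079 0.08  ] [0.5959 0.0089 0.08  ]
[ 439  168   67   67 3503] [471.62517842 200.83043106] [ 0.5264 -0.3302  0.06  ] [ 0.528  -0.3396  0.025 ]
slab [array([0.6064, 0.3967, 0.025 ]), array([0.6056, 0.2388, 0.025 ]), array([0.3671, 0.2382, 0.025 ]), array([0.3673, 0.3967, 0.025 ])]
board [array([0.5992, 0.1504, 0.015 ]), array([ 0.6686, -0.1213,  0.015 ]), array([ 0.5239, -0.1543,  0.015 ]), array([0.457 , 0.1148, 0.015 ])]
tq1 [0.3623 0.1553 0.13  ]
tq2 [0.384  0.0468 0.13  ]
blue [ 0.3929 -0.0653  0.13  ]
jar [0.7344 0.1971 0.09  ] mug [ 0.7238 -0.2267  0.085 ]
```

The crop confirms it: terracotta bottle on the hexagonal bat, tube on the round bat, cup behind and between them, with the turquoise and blue bottles off the board. Order: bottle first, then tube, then cup. Now going above the bottle.

```bash
python3 -m pendant '[[[1.6,-2.5,0.15],0],[[1.6,-2.5,0.15],0],[[1.6,-2.5,0.15],0],[[1.6,-2.5,0.15],0],[[1.6,-2.5,0.15],0],[[1.6,-2.5,0.15],0],[[1.6,-2.5,0.15],0],[[1.6,-2.5,0.15],0],[[1.6,-2.5,0.15],0],[[1.6,-2.5,0.15],0],[[1.6,-2.5,0.15],0],[[1.6,-2.5,0.15],0],[[1.6,-2.5,0.15],0],[[1.6,-2.5,0.15],0],[[1.6,-2.5,0.15],0],[[1.6,-2.5,0.15],0],[[1.6,-2.5,0.15],0],[[1.6,-2.5,0.15],0],[[0,0,0],0],[[0,0,0],0]]' 1 20; python3 st.py; python3 -c "
from h import *
snap('wrist','w1')
c=load('w1');print(ray(c,320,200),proj(c,[.5225,.0495,.153]),proj(c,[.551,-.067,.153]))"
```

```text
time_s: 1.77
ee_pos: [0.5218, 0.0469, 0.2068]
eef_rot: [-3.141, -0.001, 2.701]
force: [-0.7, -0.3, -0.0]
grip_width: 0.094
grip_force: 0.0
1.7667 [0.5218 0.0469 0.2068] [-3.141e+00 -1.000e-03  2.701e+00] [ 0.02  0.22  1.56  0.    1.36 -1.11] 0.094 0.0 [-0.7 -0.3 -0. ]
(array([0.46248989, 0.07605649, 0.4108116 ]), array([ 0.20334053, -0.09487294, -0.97451063])) [321.4 206.5] [227.7 280.2]
```

View pics/w1.png

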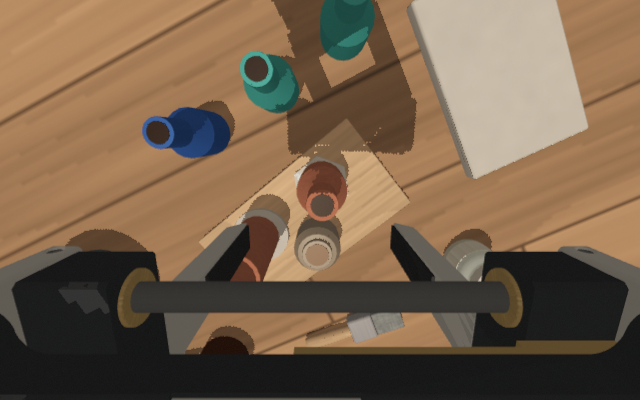

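The wrist picture shows the bottle rim at (322,206), against a predicted (321,206), so the estimate is good. Descending onto the neck and closing.

```bash
python3 -m pendant '[[[0.05,0.25,-0.8],0],[[0,0,-0.8],0],[[0,0,-0.8],0],[[0,0,-0.8],0],[[0,0,-0.8],0],[[0,0,-0.8],0],[[0,0,-0.8],0],[[0,0,-0.8],0],[[0,0,-0.8],0],[[0,0,-0.8],0],[[0,0,-0.7],0],[[0,0,0],0],[[0,0,0],0]]' && python3 -m pendant '[[[0,0,0],0],[[0,0,0],0],[[0,0,0],0],[[0,0,0],0],[[0,0,0],0],[[0,0,0],0],[[0,0,0],0],[[0,0,0],0],[[0,0,0],0],[[0,0,0],0],[[0,0,0],0],[[0,0,0],0]]' 0 20
```

```text
time_s: 2.9
ee_pos: [0.5221, 0.0504, 0.1201]
eef_rot: [-3.141, -0.0, 2.703]
force: [0.0, -0.0, 0.7]
grip_width: 0.094
grip_force: 0.0
time_s: 3.9
ee_pos: [0.5222, 0.0503, 0.1204]
eef_rot: [-3.142, 0.0, 2.703]
force: [-0.2, -1.1, 0.3]
grip_width: 0.0293
grip_force: 20.0
```

```bash
python3 -m pendant '[[[0,0,0.3],0],[[0,0,0.6],0],[[0,0,0.8],0],[[0,0,0.8],0],[[0,0,0.8],0],[[0,0,0.8],0],[[0,0,0.8],0],[[0,0,0.8],0],[[0,0,0.8],0],[[0,0,0.8],0],[[0,0,0.8],0],[[0,0,0.6],0],[[0,0,0.3],0],[[0,0,0],0]]' && python3 -m pendant '[[[-0.2,0.5,0],0],[[-0.4,1.2,0],0],[[-0.6,1.8,0],0],[[-0.6,1.8,0],0],[[-0.6,1.8,0],0],[[-0.6,1.8,0],0],[[-0.6,1.8,0],0],[[-0.6,1.8,0],0],[[-0.6,1.8,0],0],[[-0.6,1.8,0],0],[[-0.6,1.8,0],0],[[-0.6,1.8,0],0],[[-0.6,1.8,0],0],[[-0.6,1.7,0],0],[[-0.6,1.7,0],0],[[-0.6,1.2,0],0],[[-0.2,0.5,0],0],[[0,0,0],0],[[0,0,0],0],[[0,0,0],0]]'
```

```text
time_s: 5.07
ee_pos: [0.5224, 0.0504, 0.211]
eef_rot: [3.141, 0.001, 2.703]
force: [0.7, -0.9, -2.5]
grip_width: 0.0296
grip_force: 20.0
time_s: 6.73
ee_pos: [0.4303, 0.3159, 0.2103]
eef_rot: [-3.141, -0.0, 2.702]
force: [-0.5, -0.5, -2.4]
grip_width: 0.0297
grip_force: 20.0
```

```bash
python3 -m pendant '[[[0,0,-0.3],0],[[0,0,-0.7],0],[[0,0,-0.9],0],[[0,0,-0.9],0],[[0,0,-0.9],0],[[0,0,-0.9],0],[[0,0,-0.9],0],[[0,0,-0.9],0],[[0,0,-0.7],0],[[0,0,-0.5],0],[[0,0,-0.3],0],[[0,0,-0.2],0],[[0,0,-0.1],0],[[0,0,-0.1],0],[[0,0,-0.1],0],[[0,0,-0.1],0],[[0,0,-0.1],0],[[0,0,0],0],[[0,0,0],0],[[0,0,0],0]]'
```

```text
time_s: 8.4
ee_pos: [0.4302, 0.3164, 0.1244]
eef_rot: [3.142, 0.0, 2.703]
force: [0.8, -1.1, -3.0]
grip_width: 0.0293
grip_force: 20.0
```

```bash
python3 -m pendant '[[[0,0,-0.05],0],[[0,0,-0.05],0],[[0,0,-0.05],0],[[0,0,-0.05],0],[[0,0,0],0],[[0,0,0],0]]';python3 -m pendant '[[[0,0,-0.03],0],[[0,0,0],0],[[0,0,0],0]]'
```

```text
time_s: 8.9
ee_pos: [0.4302, 0.3164, 0.1224]
eef_rot: [3.142, 0.0, 2.703]
force: [-0.7, 0.8, -1.5]
grip_width: 0.0298
grip_force: 20.0
time_s: 9.15
ee_pos: [0.4303, 0.3164, 0.1223]
eef_rot: [3.141, 0.0, 2.703]
force: [-0.8, -0.6, 2.1]
grip_width: 0.0299
grip_force: 20.0
```

Touched down. Releasing, retreating, and looking.

```bash
python3 -m pendant '[[[0,0,0],0],[[0,0,0],0],[[0,0,0],0],[[0,0,0],0],[[0,0,0],0],[[0,0,0],0],[[0,0,0],0],[[0,0,0],0],[[0,0,0],0],[[0,0,0],0]]' 1 && python3 -m pendant '[[[0,0,0.4],0],[[0,0,0.9],0],[[0,0,0.9],0],[[0,0,0.9],0],[[0,0,0.9],0],[[0,0,0.9],0],[[0,0,0.9],0],[[0,0,0.9],0],[[0,0,0.9],0],[[0,0,0.9],0],[[0,0,0.3],0],[[0,0,0],0]]' && python3 -m pendant '[[[0.5,-1.5,0],0],[[0.7,-2.3,0],0],[[0.7,-2.3,0],0],[[0.7,-2.3,0],0],[[0.7,-2.3,0],0],[[0.7,-2.3,0],0],[[0.7,-2.3,0],0],[[0.7,-2.3,0],0],[[0.7,-2.3,0],0],[[0.7,-2.3,0],0],[[0.7,-2.3,0],0],[[0.7,-2.3,0],0],[[0.7,-2.3,0],0],[[0.7,-2.3,0],0],[[0.7,-2.3,0],0],[[0.7,-2.3,0],0],[[0.7,-2.3,0],0],[[0.4,-2.0,0],0],[[0,0,0],0],[[0,0,0],0]]'; python3 -c "
from h import *
snap('wrist','w2')
c=load('w2');print(proj(c,[.551,-.067,.153]),proj(c,[.549,-.066,.153]),proj(c,[.557,-.068,.153]))"
```

```text
time_s: 9.98
ee_pos: [0.4302, 0.3164, 0.122]
eef_rot: [-3.142, -0.0, 2.703]
force: [-0.0, -0.4, 0.9]
grip_width: 0.0922
grip_force: 0.0
time_s: 10.98
ee_pos: [0.4304, 0.3165, 0.211]
eef_rot: [3.14, 0.001, 2.703]
force: [-0.2, -0.7, -0.0]
grip_width: 0.0937
grip_force: 0.0
time_s: 12.65
ee_pos: [0.5509, -0.0871, 0.2093]
eef_rot: [-3.141, -0.001, 2.701]
force: [-0.4, -0.5, 1.1]
grip_width: 0.094
grip_force: 0.0
[338.1 197.5] [338.2 195.2] [339.7 203.6]
```

View pics/w2.png

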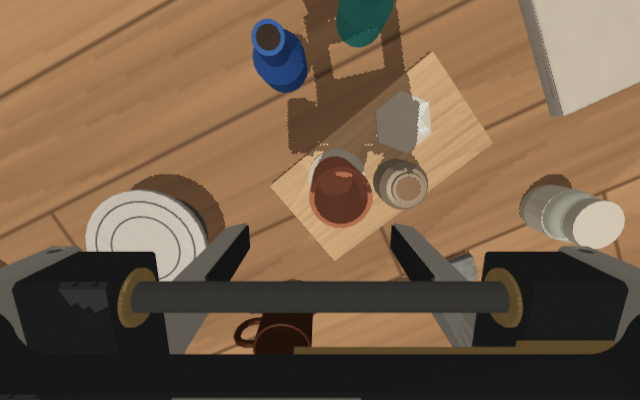

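The wrist view shows the tube rim centred at (340,197), so the tube is at about (0.551,-0.068). The hex bat is clear around (404,122). Descending on the tube.

```bash
python3 -m pendant '[[[0,0.7,0],0],[[0,0.8,-0.3],0],[[0,0.4,-0.8],0],[[0,0,-0.8],0],[[0,0,-0.8],0],[[0,0,-0.8],0],[[0,0,-0.8],0],[[0,0,-0.8],0],[[0,0,-0.8],0],[[0,0,-0.8],0],[[0,0,-0.8],0],[[0,0,-0.8],0],[[0,0,-0.7],0],[[0,0,-0.1],0],[[0,0,0],0],[[0,0,0],0]]' && python3 -m pendant '[[[0,0,0],0],[[0,0,0],0],[[0,0,0],0],[[0,0,0],0],[[0,0,0],0],[[0,0,0],0],[[0,0,0],0],[[0,0,0],0],[[0,0,0],0],[[0,0,0],0]]' 0 20
python3 - <<'E'
from h import *
c=load('w2');crop('w2',360,80,450,165,6,'c3')
E
```

```text
time_s: 14.03
ee_pos: [0.5514, -0.0676, 0.1193]
eef_rot: [3.141, 0.0, 2.703]
force: [-0.3, 1.3, -0.4]
grip_width: 0.0939
grip_force: 0.0
time_s: 14.87
ee_pos: [0.5513, -0.0676, 0.1192]
eef_rot: [3.141, 0.0, 2.703]
force: [0.4, 1.4, 2.1]
grip_width: 0.0593
grip_force: 20.0
```

View pics/c3.png

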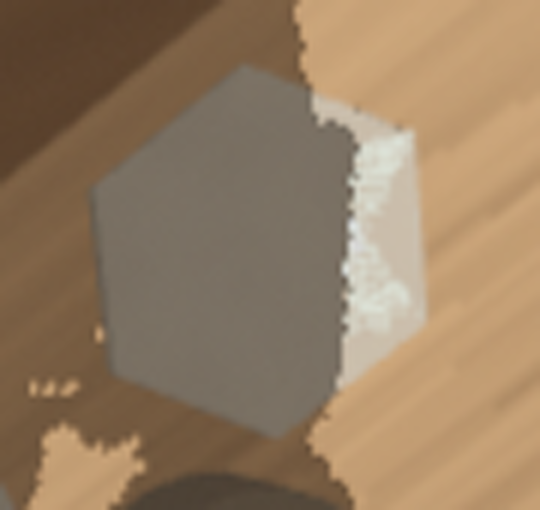

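The hex bat corners are all visible in the crop. Working out its centre while lifting the tube.

```bash
python3 - <<'E'
from h import *
c=load('w2')
P=np.array([at(c,360+u/6,80+v/6,.023) for u,v in((245,64),(413,130),(427,322),(275,437),(112,375),(92,188))])
print('hex',P.mean(0),[np.linalg.norm(P[i]-P[(i+3)%6]).round(4) for i in range(3)],'cup',at(c,407,187,.08))
E
python3 -m pendant '[[[0,0,0.3],0],[[0,0,0.6],0],[[0,0,0.9],0],[[0,0,0.9],0],[[0,0,0.9],0],[[0,0,0.9],0],[[0,0,0.9],0],[[0,0,0.9],0],[[0,0,0.9],0],[[0,0,0.9],0],[[0,0,0.6],0],[[0,0,0.3],0],[[0,0,0],0]]' && python3 -m pendant '[[[0,0.7,0],0],[[0,1.5,0],0],[[0,2.3,0],0],[[0,2.5,0],0],[[0,2.5,0],0],[[0,2.5,0],0],[[-0.1,2.5,0],0],[[-0.1,2.5,0],0],[[-0.1,2.5,0],0],[[-0.1,2.5,0],0],[[-0.1,2.5,0],0],[[-0.1,2.5,0],0],[[0,2.5,0],0],[[0,2.5,0],0],[[0,2.5,0],0],[[0,2.0,0],0],[[0,1.5,0],0],[[0,0.5,0],0],[[0,0,0],0],[[0,0,0],0]]'
```

```text
hex [0.52503333 0.04873333 0.023     ] [np.float64(0.0802), np.float64(0.0815), np.float64(0.081)] cup [0.591  0.0099 0.08  ]
time_s: 15.95
ee_pos: [0.5514, -0.0676, 0.2097]
eef_rot: [3.141, 0.001, 2.703]
force: [-0.2, 0.2, -2.8]
grip_width: 0.0593
grip_force: 20.0
time_s: 17.62
ee_pos: [0.5452, 0.3168, 0.2088]
eef_rot: [-3.141, -0.0, 2.703]
force: [-1.0, -0.5, -4.1]
grip_width: 0.0597
grip_force: 20.0
```

```bash
python3 -m pendant '[[[0,0,-0.3],0],[[0,0,-0.7],0],[[0,0,-0.9],0],[[0,0,-0.9],0],[[0,0,-0.9],0],[[0,0,-0.9],0],[[0,0,-0.9],0],[[0,0,-0.9],0],[[0,0,-0.7],0],[[0,0,-0.5],0],[[0,0,-0.3],0],[[0,0,-0.2],0],[[0,0,-0.1],0],[[0,0,-0.1],0],[[0,0,-0.1],0],[[0,0,-0.1],0],[[0,0,0],0],[[0,0,0],0]]';python3 -m pendant '[[[0,0,-0.05],0],[[0,0,-0.05],0],[[0,0,-0.05],0],[[0,0,0],0],[[0,0,0],0]]'
```

```text
time_s: 19.12
ee_pos: [0.5452, 0.3174, 0.1241]
eef_rot: [3.141, 0.0, 2.703]
force: [0.1, 0.4, -3.2]
grip_width: 0.0594
grip_force: 20.0
time_s: 19.53
ee_pos: [0.5451, 0.3174, 0.1225]
eef_rot: [-3.142, -0.0, 2.703]
force: [-0.3, -0.2, -3.9]
grip_width: 0.0591
grip_force: 20.0
```

```bash
python3 -m pendant '[[[0,0,-0.05],0],[[0,0,-0.05],0],[[0,0,0],0],[[0,0,0],0]]'; python3 -m pendant '[[[0,0,-0.05],0],[[0,0,0],0],[[0,0,0],0]]'
```

```text
time_s: 19.87
ee_pos: [0.5452, 0.3174, 0.1215]
eef_rot: [-3.142, -0.0, 2.703]
force: [0.1, 1.3, -3.4]
grip_width: 0.0594
grip_force: 20.0
time_s: 20.12
ee_pos: [0.5452, 0.3174, 0.1212]
eef_rot: [3.141, 0.0, 2.703]
force: [0.6, -0.1, -2.3]
grip_width: 0.0592
grip_force: 20.0
```

```bash
python3 -m pendant '[[[0,0,-0.03],0],[[0,0,0],0],[[0,0,0],0]]'; python3 -m pendant '[[[0,0,0],0],[[0,0,0],0],[[0,0,0],0],[[0,0,0],0],[[0,0,0],0],[[0,0,0],0],[[0,0,0],0],[[0,0,0],0]]' 1 && python3 -m pendant '[[[0,0,0.4],0],[[0,0,0.9],0],[[0,0,0.9],0],[[0,0,0.9],0],[[0,0,0.9],0],[[0,0,0.9],0],[[0,0,0.9],0],[[0,0,0.9],0],[[0,0,0.9],0],[[0,0,0.9],0],[[0,0,0.3],0],[[0,0,0],0]]' && python3 -m pendant '[[[0.2,-1.0,0],0],[[0.3,-2.0,0],0],[[0.3,-2.0,0],0],[[0.3,-2.0,0],0],[[0.3,-2.0,0],0],[[0.3,-2.0,0],0],[[0.3,-2.0,0],0],[[0.3,-2.0,0],0],[[0.3,-2.0,0],0],[[0.3,-2.0,0],0],[[0.3,-2.0,0],0],[[0.3,-2.0,0],0],[[0.3,-2.0,0],0],[[0.3,-2.0,0],0],[[0.3,-2.0,0],0],[[0.3,-1.6,0],0],[[0,0,0],0],[[0,0,0],0]]'; python3 -c "
from h import *
snap('wrist','w3');snap('top','top3')
a=cv2.imread('pics/w3.png');b=cv2.imread('pics/top3.png')
cv2.imwrite('pics/m3.png',np.hstack([cv2.resize(a[40:240,220:480],(390,300)),cv2.resize(b[140:300,150:400],(410,300))]))
c=load('w3');print(proj(c,[.5925,.009,.080]),proj(c,[.5513,-.0676,.023]))
t=load('top3');print(proj(t,[.5513,-.0676,.023]),proj(t,[.525,.0487,.023]))"
```

```text
time_s: 20.37
ee_pos: [0.5454, 0.3175, 0.1211]
eef_rot: [3.141, 0.0, 2.703]
force: [-0.6, -0.4, 1.7]
grip_width: 0.0593
grip_force: 20.0
time_s: 21.03
ee_pos: [0.5452, 0.3174, 0.1207]
eef_rot: [-3.142, 0.0, 2.703]
force: [-0.2, 0.3, -0.2]
grip_width: 0.0943
grip_force: 0.0
time_s: 22.03
ee_pos: [0.5454, 0.3175, 0.2098]
eef_rot: [3.14, 0.001, 2.703]
force: [-0.1, 0.1, 0.4]
grip_width: 0.0941
grip_force: 0.0
time_s: 23.53
ee_pos: [0.5918, 0.0106, 0.2081]
eef_rot: [-3.141, -0.001, 2.701]
force: [-0.3, 0.5, 0.4]
grip_width: 0.0942
grip_force: 0.0
[317.9 192.5] [255.2 181.1]
[359.5 193.6] [312.1 205.3]
```

View pics/m3.png

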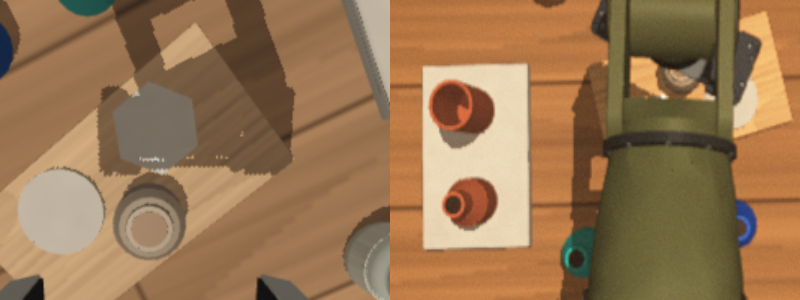

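Both vases stand on the slab. In the left half, the round bat is at about (61,211), the hex bat at (155,126) and the cup's foot ring at (150,229). Fitting these precisely.

Run:
```python
from h import *
c=load('w3');im=c['color']
hsv=cv2.cvtColor(im,cv2.COLOR_RGB2HSV)
m=((hsv[...,1]<55)&(hsv[...,2]>60)).astype(np.uint8); m[240:]=0
n,l,s,ce=cv2.connectedComponentsWithStats(m)
for i in range(1,n):
    if s[i,4]>400: print(s[i],ce[i].round(1),at(c,*ce[i],.023))
print('bat guess',at(c,260.7,180.7,.023),'cup',at(c,320,192.7,.08),'hex',at(c,323.3,124,.023))
cv2.imwrite('pics/c4.png',cv2.resize(cv2.cvtColor(im,cv2.COLOR_RGB2BGR)[110:250,225:365],(560,560),interpolation=cv2.INTER_CUBIC))
```

```text
[ 435    0  168  119 9138] [499.5  53.3] [0.5392 0.2853 0.023 ]
[ 296   95   55   61 2393] [323.3 125. ] [0.5236 0.0492 0.023 ]
[ 232  153   57   57 2520] [260.2 180.5] [ 0.5535 -0.061   0.023 ]
[ 451  189   85   51 3305] [491.6 216.8] [0.7401 0.2121 0.023 ]
[   5  193  123   47 4383] [ 62.9 219.8] [ 0.4834 -0.342   0.023 ]
bat guess [ 0.5541 -0.0605  0.023 ] cup [0.5938 0.0112 0.08  ] hex [0.5225 0.0497 0.023 ]
```

View pics/c4.png

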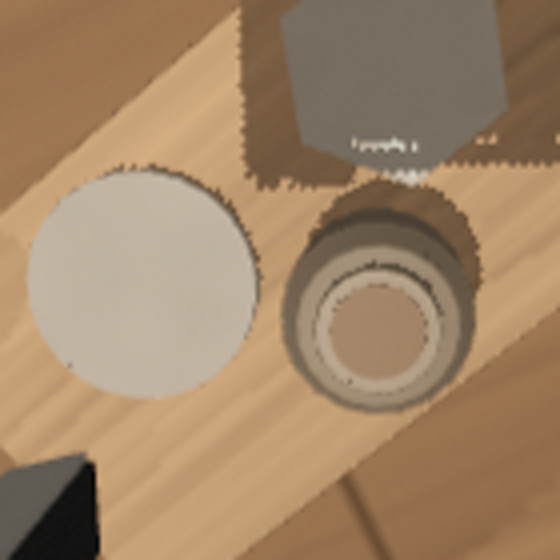

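Round bat centre is (0.554,-0.0605) and hex bat (0.525,0.049). They are 113.6 mm apart, which matches the given 114 mm. The cup is at about (0.5935,0.0105). Descending to grip it.

```bash
python3 -m pendant '[[[0.2,0,-0.5],0],[[0,0,-1.0],0],[[0,0,-1.2],0],[[0,0,-1.2],0],[[0,0,-1.2],0],[[0,0,-1.2],0],[[0,0,-1.2],0],[[0,0,-1.2],0],[[0,0,-1.2],0],[[0,0,-1.2],0],[[0,0,-1.2],0],[[0,0,-1.2],0],[[0,0,-1.2],0],[[0,0,-1.0],0],[[0,0,-0.9],0],[[0,0,-0.7],0],[[0,0,-0.3],0],[[0,0,0],0],[[0,0,0],0]]' && python3 -m pendant '[[[0,0,0],0],[[0,0,0],0],[[0,0,0],0],[[0,0,0],0],[[0,0,0],0],[[0,0,0],0],[[0,0,0],0],[[0,0,0],0],[[0,0,0],0],[[0,0,0],0]]' 0 20
```

```text
time_s: 25.22
ee_pos: [0.5944, 0.0114, 0.033]
eef_rot: [3.141, 0.0, 2.703]
force: [-0.2, -0.1, 0.8]
grip_width: 0.0942
grip_force: 0.0
time_s: 26.05
ee_pos: [0.5942, 0.0113, 0.0329]
eef_rot: [-3.142, 0.0, 2.703]
force: [-1.2, -0.8, 2.7]
grip_width: 0.0607
grip_force: 20.0
```

```bash
python3 -m pendant '[[[0,0,0.3],0],[[0,0,0.6],0],[[0,0,1.0],0],[[0,0,1.0],0],[[0,0,1.0],0],[[0,0,1.0],0],[[0,0,1.0],0],[[0,0,1.0],0],[[0,0,1.0],0],[[0,0,1.0],0],[[0,0,1.0],0],[[0,0,0.7],0],[[0,0,0.4],0],[[0,0,0],0]]' && python3 -m pendant '[[[-0.2,-0.7,0],0],[[-0.3,-1.3,0],0],[[-0.4,-2.0,0],0],[[-0.4,-2.2,0],0],[[-0.4,-2.2,0],0],[[-0.4,-2.2,0],0],[[-0.4,-2.2,0],0],[[-0.4,-2.2,0],0],[[-0.4,-2.2,0],0],[[-0.4,-2.2,0],0],[[-0.4,-2.2,0],0],[[-0.5,-2.2,0],0],[[-0.5,-2.2,0],0],[[-0.5,-2.2,0],0],[[-0.4,-2.2,0],0],[[-0.4,-2.0,0],0],[[-0.4,-1.2,0],0],[[0,-0.6,0],0],[[0,0,0],0],[[0,0,0],0]]'; python3 -c "
from h import *
snap('wrist','w4')
c=load('w4');print(proj(c,[.5264,-.330,.06]))"
```

```text
time_s: 27.22
ee_pos: [0.5945, 0.0114, 0.1437]
eef_rot: [3.141, 0.001, 2.703]
force: [0.3, -0.3, -1.8]
grip_width: 0.0607
grip_force: 20.0
time_s: 28.88
ee_pos: [0.5261, -0.3303, 0.1425]
eef_rot: [3.141, -0.0, 2.703]
force: [0.1, 0.5, -2.6]
grip_width: 0.0605
grip_force: 20.0
[319.  200.2]
```

View pics/w4.png

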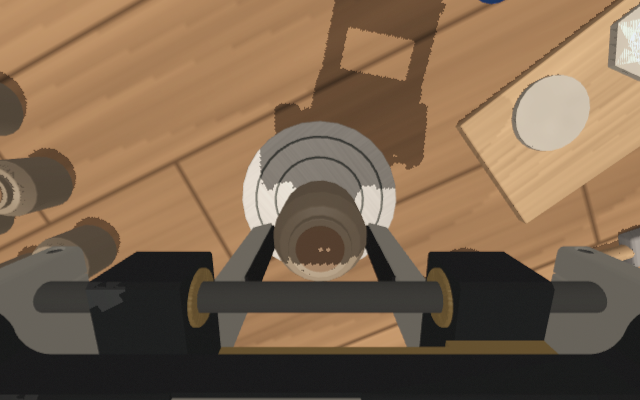

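The wheel spans columns 243–396 with its top at row 121, so its centre is about (319.5,199). The prediction was (319,200), so it is aligned. Lowering.

```bash
python3 -m pendant '[[[0,0,-0.3],0],[[0,0,-0.7],0],[[0,0,-0.9],0],[[0,0,-0.9],0],[[0,0,-0.9],0],[[0,0,-0.9],0],[[0,0,-0.7],0],[[0,0,-0.4],0],[[0,0,-0.2],0],[[0,0,-0.1],0],[[0,0,-0.1],0],[[0,0,-0.1],0],[[0,0,0],0],[[0,0,0],0]]';python3 -m pendant '[[[0,0,-0.05],0],[[0,0,-0.05],0],[[0,0,-0.05],0],[[0,0,0],0],[[0,0,0],0]]'
```

```text
time_s: 30.1
ee_pos: [0.5262, -0.3307, 0.081]
eef_rot: [-3.142, 0.0, 2.703]
force: [0.6, -0.0, -2.5]
grip_width: 0.0608
grip_force: 20.0
time_s: 30.52
ee_pos: [0.5262, -0.3306, 0.0792]
eef_rot: [-3.142, -0.0, 2.703]
force: [0.2, 0.3, -2.4]
grip_width: 0.0605
grip_force: 20.0
```

```bash
python3 -m pendant '[[[0,0,-0.05],0],[[0,0,-0.05],0],[[0,0,-0.02],0],[[0,0,0],0],[[0,0,0],0]]'; python3 -m pendant '[[[0,0,-0.03],0],[[0,0,0],0],[[0,0,0],0]]'
```

```text
time_s: 30.93
ee_pos: [0.5262, -0.3306, 0.078]
eef_rot: [3.142, -0.0, 2.703]
force: [0.2, 0.0, -1.8]
grip_width: 0.0605
grip_force: 20.0
time_s: 31.18
ee_pos: [0.5262, -0.3307, 0.0779]
eef_rot: [-3.142, 0.0, 2.703]
force: [-0.6, 1.8, 0.9]
grip_width: 0.0607
grip_force: 20.0
```

```bash
python3 -m pendant '[[[0,0,0],0],[[0,0,0],0],[[0,0,0],0],[[0,0,0],0],[[0,0,0],0],[[0,0,0],0],[[0,0,0],0],[[0,0,0],0]]' 1 && python3 -m pendant '[[[0,0,0.4],0],[[0,0,0.9],0],[[0,0,1.2],0],[[0,0,1.2],0],[[0,0,1.2],0],[[0,0,1.2],0],[[0,0,1.2],0],[[0,0,1.2],0],[[0,0,1.2],0],[[0,0,1.2],0],[[0,0,1.1],0],[[0,0,0.8],0],[[0,0,0.4],0],[[0,0,0],0]]' && python3 -m pendant '[[[0.1,1.2,0],0],[[0.1,2.0,0],0],[[0.1,2.2,0],0],[[0.1,2.2,0],0],[[0.1,2.2,0],0],[[0.1,2.2,0],0],[[0.1,2.2,0],0],[[0.1,2.2,0],0],[[0.1,2.2,0],0],[[0.1,2.2,0],0],[[0.1,2.2,0],0],[[0.1,2.2,0],0],[[0.1,2.2,0],0],[[0.1,2.2,0],0],[[0.1,2.2,0],0],[[0.1,2.2,0],0],[[0.1,2.2,0],0],[[0.1,2.2,0],0],[[0.1,2.2,0],0],[[0,2.2,0],0]]' && python3 -m pendant '[[[0,2.2,0],0],[[0,2.2,0],0],[[0,2.2,0],0],[[0,2.2,0],0],[[0,2.2,0],0],[[0,2.2,0],0],[[0,2.2,0],0],[[0,2.2,0],0],[[0,2.0,0],0],[[0,1.8,0],0],[[0,0.8,0],0],[[0,0,0],0],[[0,0,0],0]]'; python3 -c "
from h import *
snap('wrist','w5')
c=load('w5');print(proj(c,[.5452,.3174,.155]))"
```

```text
time_s: 31.85
ee_pos: [0.5262, -0.3306, 0.0778]
eef_rot: [-3.142, 0.0, 2.703]
force: [-0.7, -0.1, 0.1]
grip_width: 0.0938
grip_force: 0.0
time_s: 33.02
ee_pos: [0.5264, -0.3308, 0.2106]
eef_rot: [-3.141, 0.001, 2.703]
force: [-0.1, -0.1, -0.0]
grip_width: 0.0938
grip_force: 0.0
time_s: 34.68
ee_pos: [0.5444, 0.0991, 0.209]
eef_rot: [-3.141, -0.001, 2.703]
force: [0.6, -0.2, -0.0]
grip_width: 0.094
grip_force: 0.0
time_s: 35.77
ee_pos: [0.5447, 0.3192, 0.2092]
eef_rot: [-3.141, -0.0, 2.703]
force: [0.0, -0.4, 0.1]
grip_width: 0.0938
grip_force: 0.0
[317.1 208.1]
```

View pics/w5.png

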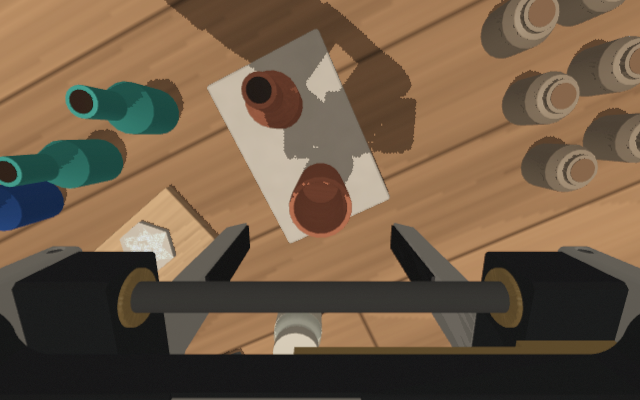

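The tube rim is at about (320,207), against a predicted (317,208). Gripping it as before.

```bash
python3 -m pendant '[[[0,-0.15,-0.3],0],[[0,0,-0.8],0],[[0,0,-0.9],0],[[0,0,-0.9],0],[[0,0,-0.9],0],[[0,0,-0.9],0],[[0,0,-0.9],0],[[0,0,-0.9],0],[[0,0,-0.9],0],[[0,0,-0.7],0],[[0,0,-0.5],0],[[0,0,-0.2],0],[[0,0,0],0],[[0,0,0],0]]' && python3 -m pendant '[[[0,0,0],0],[[0,0,0],0],[[0,0,0],0],[[0,0,0],0],[[0,0,0],0],[[0,0,0],0],[[0,0,0],0],[[0,0,0],0],[[0,0,0],0],[[0,0,0],0]]' 0 20 && python3 -m pendant '[[[0,0,0.3],0],[[0,0,0.6],0],[[0,0,0.9],0],[[0,0,0.9],0],[[0,0,0.9],0],[[0,0,0.9],0],[[0,0,0.9],0],[[0,0,0.9],0],[[0,0,0.9],0],[[0,0,0.6],0],[[0,0,0.3],0],[[0,0,0],0]]' && python3 -m pendant '[[[0,-0.7,0],0],[[0,-1.5,0],0],[[0,-2.3,0],0],[[0.1,-2.4,0],0],[[0.1,-2.4,0],0],[[0.1,-2.4,0],0],[[0.1,-2.4,0],0],[[0.1,-2.4,0],0],[[0.1,-2.4,0],0],[[0.1,-2.4,0],0],[[0.1,-2.4,0],0],[[0.1,-2.4,0],0],[[0,-2.4,0],0],[[0,-2.4,0],0],[[0,-2.3,0],0],[[0,-1.9,0],0],[[0,-1.3,0],0],[[0,-0.6,0],0],[[0,0,0],0],[[0,0,0],0]]'
```

```text
time_s: 36.98
ee_pos: [0.5453, 0.318, 0.1221]
eef_rot: [3.141, 0.0, 2.703]
force: [0.4, -0.9, -0.6]
grip_width: 0.0938
grip_force: 0.0
time_s: 37.82
ee_pos: [0.5452, 0.318, 0.1219]
eef_rot: [3.141, 0.0, 2.703]
force: [0.5, 1.1, 0.3]
grip_width: 0.0593
grip_force: 20.0
time_s: 38.82
ee_pos: [0.5453, 0.318, 0.2035]
eef_rot: [3.141, 0.001, 2.703]
force: [-0.4, 1.4, -3.2]
grip_width: 0.0598
grip_force: 20.0
time_s: 40.48
ee_pos: [0.554, -0.0519, 0.2026]
eef_rot: [3.141, -0.0, 2.703]
force: [0.7, 0.2, -3.2]
grip_width: 0.0593
grip_force: 20.0
```

```bash
python3 -m pendant '[[[0,-0.45,-0.3],0],[[0,-0.4,-0.7],0],[[0,0,-0.9],0],[[0,0,-0.9],0],[[0,0,-0.9],0],[[0,0,-0.9],0],[[0,0,-0.9],0],[[0,0,-0.8],0],[[0,0,-0.6],0],[[0,0,-0.3],0],[[0,0,-0.2],0],[[0,0,0],0],[[0,0,0],0]]'
python3 - <<'E'
from h import *
c=snap('wrist','w6');snap('scene','s6')
f=ctrl.get_obs()['ee_pos'];z=f[2]-.0969
print(f.round(4),z)
def ring(c,x,y,z,r): return np.array([proj(c,[x+r*np.cos(a),y+r*np.sin(a),z]) for a in np.linspace(0,6.28,60)])
out=[]
for t in('w6','s6'):
    k=load(t);im=cv2.imread(f'pics/{t}.png');im=cv2.resize(im,None,fx=4,fy=4,interpolation=cv2.INTER_CUBIC)
    for (x,y,zz,r,col) in((.554,-.0605,.023,.04,(0,255,0)),(f[0],f[1],z,.03,(255,0,0)),(f[0],f[1],z+.13,.03,(255,255,0))):
        cv2.polylines(im,[((ring(k,x,y,zz,r)+.5)*4).astype(np.int32)],True,col,1)
    p=(proj(k,[f[0],f[1],.08])*4).astype(int);y0=max(0,p[1]-280);out.append(im[y0:y0+560,p[0]-200:p[0]+200])
cv2.imwrite('pics/m6.png',np.hstack(out))
E
```

```text
time_s: 41.57
ee_pos: [0.5543, -0.0607, 0.1291]
eef_rot: [3.141, 0.001, 2.703]
force: [0.3, 0.1, -2.7]
grip_width: 0.0586
grip_force: 20.0
[ 0.5544 -0.0607  0.1292] 0.03227481005542461
```

View pics/m6.png

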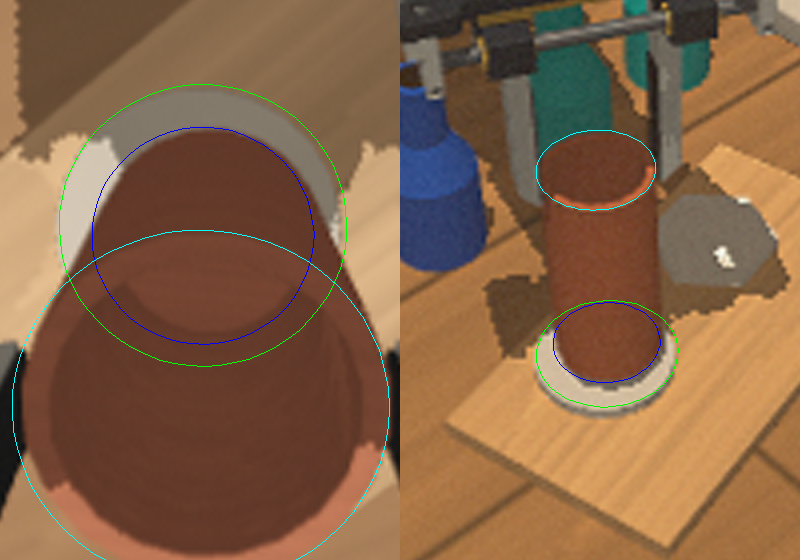

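The overlay agrees: foot and bat rings match the picture to about a millimetre. Lowering.

```bash
python3 -m pendant '[[[0,0,-0.2],0],[[0,0,-0.2],0],[[0,0,-0.1],0],[[0,0,-0.1],0],[[0,0,-0.1],0],[[0,0,-0.05],0],[[0,0,-0.05],0],[[0,0,-0.05],0],[[0,0,0],0],[[0,0,0],0]]'; python3 -m pendant '[[[0,0,-0.05],0],[[0,0,0],0],[[0,0,0],0]]'
```

```text
time_s: 42.5
ee_pos: [0.5542, -0.0606, 0.1203]
eef_rot: [3.142, 0.0, 2.703]
force: [-1.1, -0.5, -3.5]
grip_width: 0.0592
grip_force: 20.0
time_s: 42.75
ee_pos: [0.5542, -0.0606, 0.1199]
eef_rot: [3.142, 0.0, 2.703]
force: [0.3, 0.1, -2.1]
grip_width: 0.0592
grip_force: 20.0
```

```bash
python3 -m pendant '[[[0,0,-0.04],0],[[0,0,0],0],[[0,0,0],0]]' && python3 -m pendant '[[[0,0,0],0],[[0,0,0],0],[[0,0,0],0],[[0,0,0],0],[[0,0,0],0],[[0,0,0],0],[[0,0,0],0],[[0,0,0],0]]' 1 && python3 -m pendant '[[[0,0,0.4],0],[[0,0,0.9],0],[[0,0,0.9],0],[[0,0,0.9],0],[[0,0,0.9],0],[[0,0,0.9],0],[[0,0,0.9],0],[[0,0,0.9],0],[[0,0,0.9],0],[[0,0,0.9],0],[[0,0,0.3],0],[[0,0,0],0]]' && python3 -m pendant '[[[-0.6,1.6,0],0],[[-0.7,2.2,0],0],[[-0.7,2.2,0],0],[[-0.7,2.2,0],0],[[-0.7,2.2,0],0],[[-0.7,2.2,0],0],[[-0.7,2.2,0],0],[[-0.7,2.2,0],0],[[-0.7,2.2,0],0],[[-0.7,2.2,0],0],[[-0.7,2.2,0],0],[[-0.7,2.2,0],0],[[-0.7,2.2,0],0],[[-0.7,2.2,0],0],[[-0.7,2.2,0],0],[[-0.7,2.2,0],0],[[-0.7,2.2,0],0],[[-0.6,1.0,0],0],[[0,0,0],0],[[0,0,0],0]]'; python3 -c "
from h import *
snap('wrist','w7')
c=load('w7');p=proj(c,[.4303,.3164,.155]);print(p);u,v=p.astype(int);crop('w7',u-60,v-60,u+60,v+40,5,'c7')"
```

```text
time_s: 43.0
ee_pos: [0.5544, -0.0606, 0.1198]
eef_rot: [3.141, 0.001, 2.703]
force: [0.7, 0.9, 3.0]
grip_width: 0.0591
grip_force: 20.0
time_s: 43.67
ee_pos: [0.5542, -0.0606, 0.1193]
eef_rot: [-3.142, 0.0, 2.703]
force: [0.1, 0.2, 0.6]
grip_width: 0.0939
grip_force: 0.0
time_s: 44.67
ee_pos: [0.5545, -0.0607, 0.2083]
eef_rot: [3.141, 0.001, 2.703]
force: [0.0, 0.2, -0.8]
grip_width: 0.0942
grip_force: 0.0
time_s: 46.33
ee_pos: [0.43, 0.317, 0.207]
eef_rot: [-3.141, -0.0, 2.704]
force: [-0.4, -0.5, 0.3]
grip_width: 0.0942
grip_force: 0.0
[318.1 208. ]
```

View pics/c7.png

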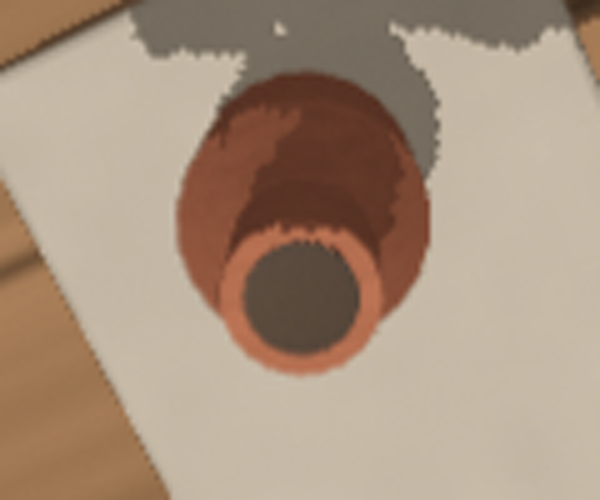

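The rim is at (318.4,207.6), against a predicted (318.1,208). Gripping the neck and carrying it back.

```bash
python3 -m pendant '[[[0,0,-0.3],0],[[0,0,-0.8],0],[[0,0,-0.9],0],[[0,0,-0.9],0],[[0,0,-0.9],0],[[0,0,-0.9],0],[[0,0,-0.9],0],[[0,0,-0.9],0],[[0,0,-0.8],0],[[0,0,-0.6],0],[[0,0,-0.4],0],[[0,0,-0.2],0],[[0,0,0],0],[[0,0,0],0]]' && python3 -m pendant '[[[0,0,0],0],[[0,0,0],0],[[0,0,0],0],[[0,0,0],0],[[0,0,0],0],[[0,0,0],0],[[0,0,0],0],[[0,0,0],0],[[0,0,0],0],[[0,0,0],0],[[0,0,0],0],[[0,0,0],0]]' 0 20 && python3 -m pendant '[[[0,0,0.3],0],[[0,0,0.6],0],[[0,0,0.9],0],[[0,0,0.9],0],[[0,0,0.9],0],[[0,0,0.9],0],[[0,0,0.9],0],[[0,0,0.9],0],[[0,0,0.9],0],[[0,0,0.6],0],[[0,0,0.3],0],[[0,0,0],0]]' && python3 -m pendant '[[[0.2,-0.5,0],0],[[0.4,-1.2,0],0],[[0.6,-1.8,0],0],[[0.6,-1.8,0],0],[[0.6,-1.8,0],0],[[0.6,-1.8,0],0],[[0.6,-1.8,0],0],[[0.6,-1.8,0],0],[[0.6,-1.8,0],0],[[0.6,-1.8,0],0],[[0.6,-1.8,0],0],[[0.7,-1.8,0],0],[[0.7,-1.8,0],0],[[0.7,-1.8,0],0],[[0.7,-1.7,0],0],[[0.5,-1.3,0],0],[[0.2,-0.5,0],0],[[0,0,0],0],[[0,0,0],0],[[0,0,0],0]]'
```

```text
time_s: 47.55
ee_pos: [0.4303, 0.3175, 0.1226]
eef_rot: [3.141, 0.0, 2.703]
force: [-0.6, 0.4, -0.2]
grip_width: 0.094
grip_force: 0.0
time_s: 48.55
ee_pos: [0.4302, 0.3173, 0.1223]
eef_rot: [-3.141, 0.0, 2.703]
force: [0.3, -1.2, 0.5]
grip_width: 0.0294
grip_force: 20.0
time_s: 49.55
ee_pos: [0.4303, 0.3175, 0.204]
eef_rot: [3.141, 0.0, 2.703]
force: [0.4, -0.4, -1.9]
grip_width: 0.0296
grip_force: 20.0
time_s: 51.22
ee_pos: [0.5248, 0.0498, 0.2033]
eef_rot: [-3.142, -0.0, 2.703]
force: [-0.3, 0.3, -3.0]
grip_width: 0.0297
grip_force: 20.0
```

```bash
python3 -m pendant '[[[0,-0.08,-0.3],0],[[0,0,-0.7],0],[[0,0,-0.9],0],[[0,0,-0.9],0],[[0,0,-0.9],0],[[0,0,-0.9],0],[[0,0,-0.9],0],[[0,0,-0.8],0],[[0,0,-0.6],0],[[0,0,-0.4],0],[[0,0,-0.2],0],[[0,0,0],0],[[0,0,0],0]]'
python3 - <<'E'
from h import *
snap('wrist','w8');snap('scene','s8')
f=ctrl.get_obs()['ee_pos'];z=f[2]-.0973
def ring(c,x,y,z,r): return np.array([proj(c,[x+r*np.cos(a),y+r*np.sin(a),z]) for a in np.linspace(0,6.28,60)])
out=[]
for t in('w8','s8'):
    k=load(t);im=cv2.imread(f'pics/{t}.png');im=cv2.resize(im,None,fx=4,fy=4,interpolation=cv2.INTER_CUBIC)
    for (x,y,zz,r,col) in((.525,.049,.023,.0404,(0,255,0)),(f[0],f[1],z,.03,(255,0,0)),(f[0],f[1],z+.13,.0155,(255,255,0))):
        cv2.polylines(im,[((ring(k,x,y,zz,r)+.5)*4).astype(np.int32)],True,col,1)
    p=(proj(k,[f[0],f[1],.08])*4).astype(int);y0=max(0,p[1]-280);out.append(im[y0:y0+560,p[0]-200:p[0]+200])
cv2.imwrite('pics/m8.png',np.hstack(out))
E
```

```text
time_s: 52.3
ee_pos: [0.5253, 0.0486, 0.1286]
eef_rot: [3.141, 0.0, 2.703]
force: [0.6, 0.5, -1.6]
grip_width: 0.0298
grip_force: 20.0
```

View pics/m8.png

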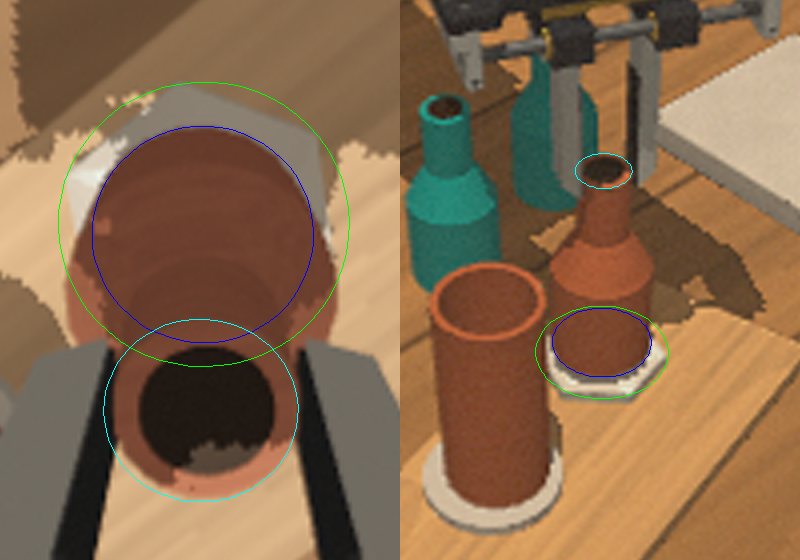

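The overlay matches: the foot sits inside the hex bat concentrically, and the tube is centred on its round bat. Lowering.

```bash
python3 -m pendant '[[[0,0,-0.2],0],[[0,0,-0.2],0],[[0,0,-0.1],0],[[0,0,-0.1],0],[[0,0,-0.05],0],[[0,0,-0.05],0],[[0,0,-0.05],0],[[0,0,-0.05],0],[[0,0,0],0],[[0,0,0],0]]'; python3 -m pendant '[[[0,0,-0.04],0],[[0,0,0],0],[[0,0,0],0]]'
```

```text
time_s: 53.23
ee_pos: [0.5252, 0.0486, 0.1204]
eef_rot: [3.142, -0.0, 2.703]
force: [0.4, -0.2, -2.2]
grip_width: 0.0295
grip_force: 20.0
time_s: 53.48
ee_pos: [0.5254, 0.0485, 0.1203]
eef_rot: [3.141, 0.001, 2.703]
force: [-0.3, -0.8, 2.9]
grip_width: 0.0295
grip_force: 20.0
```

Contact. Release, retreat clear to the slab side, and check.

```bash
python3 -m pendant '[[[0,0,0],0],[[0,0,0],0],[[0,0,0],0],[[0,0,0],0],[[0,0,0],0],[[0,0,0],0],[[0,0,0],0],[[0,0,0],0],[[0,0,0],0],[[0,0,0],0]]' 1 && python3 -m pendant '[[[0,0,0.4],0],[[0,0,0.9],0],[[0,0,0.9],0],[[0,0,0.9],0],[[0,0,0.9],0],[[0,0,0.9],0],[[0,0,0.9],0],[[0,0,0.9],0],[[0,0,0.9],0],[[0,0,0.9],0],[[0,0,0.5],0],[[0,0,0],0]]' && python3 -m pendant '[[[-0.5,1.2,0],0],[[-1,2,0],0],[[-1,2,0],0],[[-1,2,0],0],[[-1,2,0],0],[[-1,2,0],0],[[-1,2,0],0],[[-1,2,0],0],[[-1,2,0],0],[[-1,2,0],0],[[-1,2,0],0],[[-1,2,0],0],[[-1,2,0],0],[[-1,2,0],0],[[-0.5,1,0],0],[[0,0,0],0],[[0,0,0],0]]'; python3 -c "
from h import *
snap('top','t9');snap('scene','s9')
a=cv2.imread('pics/t9.png')[80:280,230:520];b=cv2.imread('pics/s9.png')[110:360,120:460]
cv2.imwrite('pics/m9.png',np.vstack([cv2.resize(a,(435,300)),cv2.resize(b,(435,300))]))"
```

```text
time_s: 54.32
ee_pos: [0.5252, 0.0486, 0.1199]
eef_rot: [-3.142, -0.0, 2.703]
force: [-0.1, 0.8, -0.4]
grip_width: 0.0923
grip_force: 0.0
time_s: 55.32
ee_pos: [0.5256, 0.0486, 0.2112]
eef_rot: [3.141, 0.002, 2.703]
force: [-0.4, 0.4, 0.2]
grip_width: 0.0942
grip_force: 0.0
time_s: 56.73
ee_pos: [0.3848, 0.3305, 0.2096]
eef_rot: [-3.141, -0.0, 2.704]
force: [0.7, -0.6, -0.0]
grip_width: 0.094
grip_force: 0.0
```

View pics/m9.png

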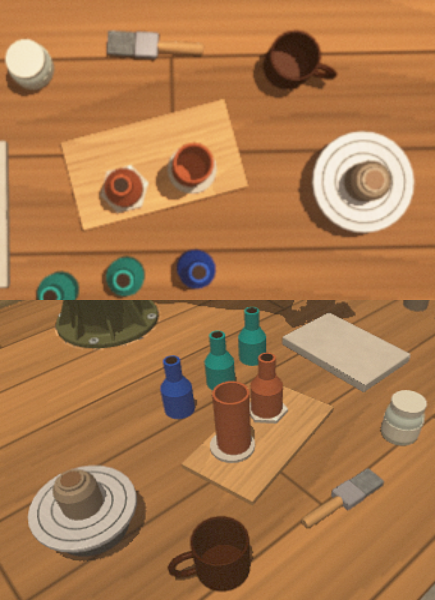

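Everything is upright: the cup is inverted in the middle of the wheel at (368,182), the vases are on their bats at (124,186) and (193,165), and the bystanders are unmoved.

```bash
python3 -c "
from station import ctrl
print(ctrl.hand_in())"
```

```text
the job is handed in; nothing more can be done
None
```

The job is done and handed in at about 57 s: the cup stands upside down in the middle of the banding wheel, both vases are back upright on the middle of their own bats, and the jar, mug and brush were not moved.

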